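Release the ratchet of the loaded tube carousel and ease its drum back to the start

TASK

Bring the loaded tube carousel (the larger of the two, with capped tubes in its drum) back to its start: flick its sprung pawl fully off the ratchet wheel so that it stays off, then take the crank knob and ease the drum back counter-clockwise (seen from above), slowly because the tubes are full, until its lug is home against the start stop. Leave the pawl off, let go, and leave the smaller empty carousel as it is.

Things in the scene. Friction and masses are not known exactly. Their poses are not given: they have to be found in the camera images.
- carousel: Larger tube carousel, screwed down: white base plate 215 x 190 x 12 mm, steel ratchet wheel 150 mm across (15 to 25 mm above the bench), white drum 120 mm across, top 54 mm up, with capped tubes reaching 66 mm. Origin on the drum's vertical axis at bench level, z up. In its frame the pawl's pivot is at x 100, y 30 mm; the start stop is a 52 mm tall aluminium post at x -12, y 93 mm.
- carousel_pawl (a joint): Pawl: dark steel lever beside the wheel, on a vertical pivot; grows counter-clockwise from above. 0 to 0.15: tip in or on the teeth, the drum turns clockwise only; 0.6: fully off, at its end stop; beyond 0.45 counts as off. An over-centre spring throws it to the nearer end (changing over at 0.3) and holds it there; about 3 N at the tab moves it.
- carousel_tab (a point): Point on the pawl's upright thumb tab, a 14 x 14 mm post on the pawl's tail, 15 to 87 mm above the bench; the point is on its centre line, 77 mm up, 56 mm from the pivot. The bench is clear for 50 mm on its outer side. Pushing it towards the drum's side (the carousel's -x, about 33 mm in all, round the pivot) swings the tip out of the teeth.
- carousel_drum (a joint): Drum angle: 0 with its lug against the start stop; grows clockwise from above. At value a the crank knob is at x = 45 sin a, y = 45 cos a mm in the carousel's frame. Light drag (about 2 N at the knob); it stays where it is left. Within 0.17 of 0 counts as home. The full tubes must not be turned back faster than 2.5 rad/s.
- carousel_grip (a point): Centre of the crank knob: black upright cylinder, 20 mm diameter, 44 mm tall, spinning freely on its own axis, 45 mm out from the drum's axis on the flat crank bar. The bar's top is 72 mm and the knob's top 117 mm above the bench, this point 95 mm.
- spare_grip (a point): Centre of the crank knob of the smaller empty carousel (same build, about three quarters of the size, no tubes), which is to be left as it is.
- spare_tab (a point): A point on the thumb tab of the smaller carousel's pawl, 77 mm above the bench, to be left as it is.

How it is judged (in metres and radians):
On the way, in this order (a step that is already met when the one before it is completed fails the run):
1. the larger carousel's pawl is flicked fully off its ratchet wheel (value of joint carousel_pawl above 0.45 rad), for 0.2 s.
2. its drum is eased back home against the start stop (value of joint carousel_drum below 0.17 rad), for 0.2 s.
At the end, for the whole second after the job is handed in: The larger carousel's drum stands within 0.17 rad (10 degrees) of home against its start stop, at rest, and its pawl is off (beyond 0.45 rad) (value of joint carousel_drum below 0.17 rad and value of joint carousel_pawl above 0.45 rad and velocity of joint carousel_drum between -0.1 and 0.1 rad/s); the robot touches nothing.
It fails at once if the drum of full tubes is whirled back faster than 2.5 rad/s (velocity of joint carousel_drum below -2.5 rad/s).
It fails at once if the smaller carousel's drum is turned (its knob moved more than 20 mm) (distance of spare_grip from where it was at the start of the episode above 0.02 m).
It fails at once if the smaller carousel's pawl is flicked (its tab moved more than 15 mm) (distance of spare_tab from where it was at the start of the episode above 0.015 m).
It also fails if it takes over 53 s, if anything falls off the work surface, if the arm or the gripper's body presses on something with over 40 N, if the wrist force passes 120 N, or if a joint passes its speed limit or range.

ROBOT

A 6-joint arm with a two-finger parallel gripper is mounted at the origin on the work surface. World frame = base frame: x ahead of the robot, y to its left, z up, the work surface at z = 0. Lengths are in mm, angles in rad, forces in N, time in s.
With the tool pointing down it reaches from about 350 to 775 mm from the base axis. Payload 7.3 kg.
Tool frame: the origin (TCP) lies at the very end of the fingers, on their centre line; the grasp point (between the pads) lies 19 mm behind it (env.grip_point_offset is the distance from the TCP to the grasp point, in mm); z points along the fingers, y is the line along which they close (so a half turn about z gives the same grasp; the last joint's range is limited). The gripper opens to 92 mm and grips with 3 to 60 N. Pads are 19 mm wide; open, the fingers measure 130 mm over their backs; the gripper's body (75 mm by 190 mm) begins 47 mm behind the grasp point.
Start: joints at [-1.49, 0.342, 1.524, -0, 1.275, -0.146], TCP at [118.073, -511.573, 195.641] pointing down, gripper open.
Joint ranges: [-2.53, 2.53], [-0.77, 2.02], [0.04, 2.7], [-1, 4.14], [0.28, 2.66], [-3.11, 3.11]. Speed limits (rad/s): [2.57, 2.57, 3.14, 3.14, 3.14, 3.14].

INTERFACE

Orientations are given as a unit quaternion [w, x, y, z].
In Python, from plant import env gives the robot as it stands.
- The arm moves only by the tool apply_moves, never from a script. Its argument "targets" is a list of rows, each an object of numbers: "dx", "dy", "dz": the shift along the tool's x, y, z in cm; "ax", "ay", "az": the turn, a rotation vector about the tool's x, y, z in degrees; "jaw": the finger opening in cm, from 0 to 9.18. In form: [{"dx": .., "dy": .., "dz": .., "ax": .., "ay": .., "az": .., "jaw": ..}, ...]. A call has 1 to 20 rows; each row shifts and turns the commanded pose from where the row before left it, along the tool's axes as they then stand; what a row does not reach is not made up. A row lasts 1/8 s, in which the tool goes at most 62.5 mm and 10.7 degrees, less where a joint would pass 70% of its speed; a pose out of reach is approached as far as the arm can. A call with a gripper value outside its range is refused whole. The fingers move at their own pace and stop on an object; "newtons" is the grip in N (left out, the last holds). Time passes only in rows, so rows that do not move let the fingers close. It gives the time, the measured TCP pose, the force, the opening and the grip force at its end, in the units of the state.
- env.read_state(): the state, without advancing time (a new reading comes with each control period).
- env.snapshot(name): name is "scene" or "top" or "wrist"; returns the picture (480x640x3 uint8, red, green, blue); there is no depth.
- env.get_calibration(name): a dict with "vertical_fov" (degrees; the focal length in pixels is half the picture's height over the tangent of half this angle, whatever the lens; pixels are square), "cx", "cy" (the principal point, pixels), "origin" and "attitude" of the camera in the world. Camera axes: x right, y down, z forward; pixel columns grow to the right and rows downward; lengths in mm; the calibration is good to about 2 mm. A picture is of the moment at which its call begins: read the wrist's pose just before it. get_calibration takes no time and is no camera call; for the wrist camera it gives the pose at the moment of the call.
- env.sign_off(): hands the job in; it is judged then, once.
The state is a dict: "t": time; "q": joint angles; "qvel": joint speeds; "joint_torque": joint torques, N m; "ee_pos": TCP position; "eef_rot": TCP orientation; "force": force on the tool from outside, world axes, zero at the start; "ft_torque": the same for the moment, N m; "width": finger opening in mm; "grasp_force": force on a finger pad.
Only numpy, scipy, OpenCV 4.12 (cv2) and the standard library are available. Lean on these libraries where they do the work, as an engineer would, in place of code of your own. Each camera call takes 0.05 s, during which the arm holds its last target. There are 200 camera calls.

## Working session

There is one attempt and no reset: what is moved stays moved. The work goes in short steps, Python scripts to look and compute and a tool call to move; the robot and the scene stay as the last step left them, time stands still between calls to the robot, and variables do not carry over. Pictures are saved under pics/ and viewed, at most 10 in all, crops included, and the job is handed in when it is done.

Besides the shell and the picture viewer there is one more tool, called after "Call:" as name([rows], argument=value, ...), one row to a line, values as JSON. apply_moves: Moves the arm, as the interface text tells. Its arguments: {"type":"object","properties":{"targets":{"type":"array"},"newtons":{"type":"number"}},"required":["targets"]}

```bash
mkdir -p pics; python3 - <<'E'
from plant import env
import cv2
for n in("top","scene"):
    cv2.imwrite(f"pics/{n}0.png",env.snapshot(n)[:,:,::-1]); print(env.get_calibration(n))
print(env.read_state())
E
```

```text
{'vertical_fov': 43.89479410179398, 'cx': 322.6522466503694, 'cy': 242.87112354983154, 'origin': array([ 378.323797  ,   59.20644208, 1229.08007845]), 'attitude': array([ 0.04644096, -0.69565194,  0.71503893, -0.05129284])}
{'vertical_fov': 50.62419583155597, 'cx': 314.07678235185716, 'cy': 243.6877952622263, 'origin': array([1057.84948701,   68.39950628,  799.48961109]), 'attitude': array([-0.21558782,  0.65968886,  0.68679768, -0.21596632])}
{'t': 0.1, 'q': array([-1.48999318e+00,  3.42673087e-01,  1.52489570e+00,  9.42106876e-06,
        1.27541442e+00, -1.45999981e-01]), 'qvel': array([ 0.00111074, -0.00062555, -0.00403488,  0.0005102 ,  0.00322279,
        0.00056349]), 'joint_torque': array([ 1.67834471e-03, -4.32004452e+01, -2.44693869e+01,  7.18878047e-02,
        5.26035775e-02, -4.65901928e-05]), 'ee_pos': array([ 118.0457433 , -511.14800878,  195.01309455]), 'eef_rot': array([-6.94761451e-04,  9.93576846e-01,  1.13157271e-01,  2.71641163e-05]), 'force': array([ 0.03838017, -0.02370544, -0.03549954]), 'ft_torque': array([0.04036704, 0.01866067, 0.01810617]), 'grasp_force': 0.0, 'width': 91.59128930024177}
```

View pics/top0.png

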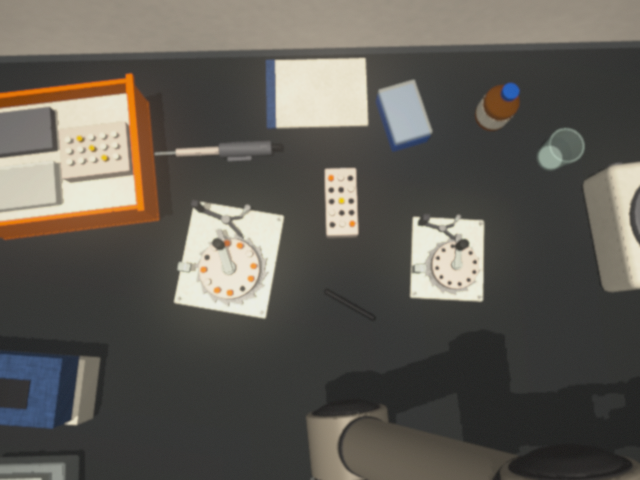

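View pics/scene0.png

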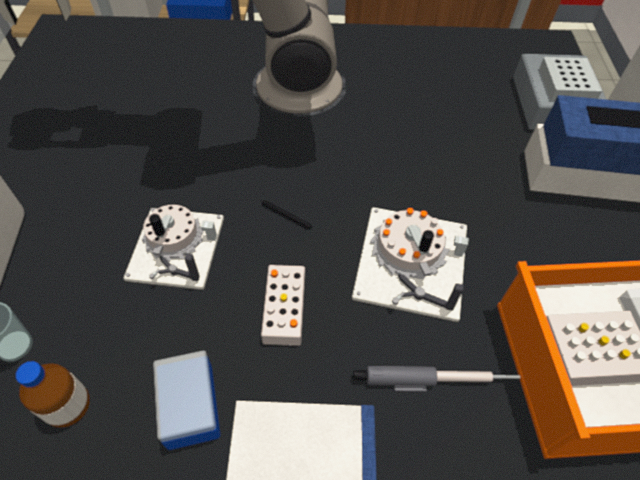

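```bash
python3 - <<'E'
import cv2,numpy as np
a=cv2.imread("pics/top0.png")[190:330,160:300]; b=cv2.imread("pics/scene0.png")[200:330,345:475]
a=cv2.resize(a,(560,560),interpolation=2)
cv2.imwrite("pics/c1.png",a); cv2.imwrite("pics/c2.png",cv2.resize(b,(520,520),interpolation=2))
E
```

```text
(no output)
```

View pics/c1.png

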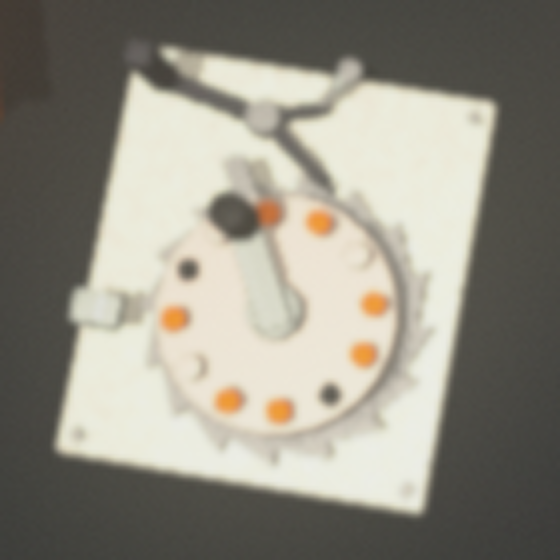

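View pics/c2.png

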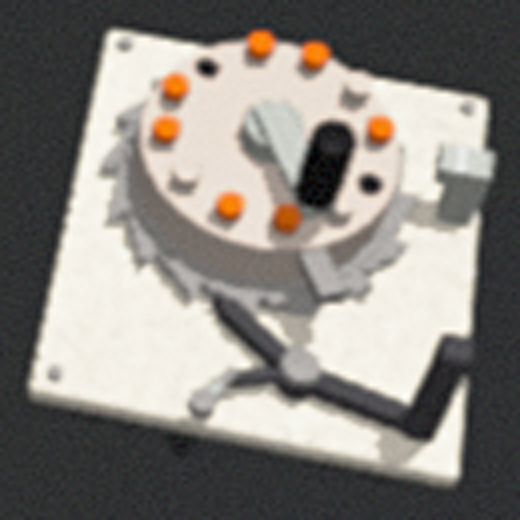

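```bash
cat > h.py <<'E'
from plant import env
import numpy as np
from scipy.spatial.transform import Rotation as R
from scipy.optimize import least_squares
def proj(P,c):
    q=c["attitude"]; M=R.from_quat([q[1],q[2],q[3],q[0]])
    p=M.inv().apply(np.atleast_2d(P)-c["origin"]); f=240/np.tan(np.radians(c["vertical_fov"]/2))
    return p[:,:2]/p[:,2:]*f+[c["cx"],c["cy"]]
def tri(obs): # [(cal,px)]
    return least_squares(lambda X:np.concatenate([(proj(X,c)-p).ravel() for c,p in obs]),[450,200,60.]).x
def rays(px,c,z):
    return least_squares(lambda X:(proj([X[0],X[1],z],c)-px).ravel(),[450,200.]).x
E
python3 - <<'E'
from h import *
T,S=env.get_calibration("top"),env.get_calibration("scene")
t=lambda u,v:np.array([160+u/4,190+v/4]); s=lambda u,v:np.array([345+u/4,200+v/4])
pts={"knob":(117,t(234,214),s(336,133)),"tab":(87,t(137,50),s(457,348)),"post":(52,t(90,307),s(467,155)),"hub":(72,t(275,312),s(258,130))}
for k,(z,a,b) in pts.items(): print(k,tri([(T,a),(S,b)]).round(1),rays(a,T,z).round(1),rays(b,S,z).round(1))
for u in((496,103),(424,514),(57,452)):print(rays(t(*u),T,12).round(1))
print("pivot",rays(t(265,115),T,30))
def res(p):
    x,y,w,a=p;c_,s_=np.cos(w),np.sin(w)
    W=lambda X,Y,Z:[x+c_*X-s_*Y,y+s_*X+c_*Y,Z]
    M=[("knob",W(45*np.sin(a),45*np.cos(a),117)),("post",W(-12,93,52)),("hub",W(0,0,74))]
    o=[]
    for k,P in M:
        z,A,B=pts[k];o+=[proj(P,T)[0]-A,proj(P,S)[0]-B]
    o+=[proj(W(100,30,30),T)[0]-t(265,115)]
    return np.concatenate(o)
r=least_squares(res,[450,200,0,.8]);print(r.x,r.fun.round(1))
E
```

```text
knob [538.  249.  113.8] [537.2 245.5] [540.3 250.6]
tab [624.  298.2  84.9] [623.6 297.5] [625.3 297.7]
post [501.6 327.   53. ] [501.8 327.8] [500.9 326.8]
hub [495.9 232.8  58.7] [494.8 233.3] [506.1 227.7]
[606.6 127.1]
[396.1 167.5]
[432.5 353.4]
pivot [600.19699653 244.08160039]
[ 4.98045345e+02  2.31670344e+02 -1.66946896e-01  1.01591247e+00] [-1.7 -1.3 -1.2 -0.3  1.2  0.1 -0.7  0.3  0.7 -1.8  2.1 -4.2 -0.3 -0.7]
```

Call:
apply_moves([
  {"az":6.5,"jaw":0},
  {"az":6.5},
  {"dx":4.15,"dy":-3.25},
  {"dx":4.15,"dy":-3.25},
  {"dx":4.15,"dy":-3.25},
  {"dx":4.15,"dy":-3.25},
  {"dx":4.15,"dy":-3.25},
  {"dx":4.15,"dy":-3.25},
  {"dx":4.15,"dy":-3.25},
  {"dx":4.15,"dy":-3.25},
  {},
  {},
], newtons=6)

```text
invalid input at $.targets[0]: expected keys dx, dy, dz, ax, ay, az, jaw
```

Call:
apply_moves([
  {"dx":0,"dy":0,"dz":0,"ax":0,"ay":0,"az":6.5,"jaw":0},
  {"dx":0,"dy":0,"dz":0,"ax":0,"ay":0,"az":6.5,"jaw":0},
  {"dx":4.15,"dy":-3.25,"dz":0,"ax":0,"ay":0,"az":0,"jaw":0},
  {"dx":4.15,"dy":-3.25,"dz":0,"ax":0,"ay":0,"az":0,"jaw":0},
  {"dx":4.15,"dy":-3.25,"dz":0,"ax":0,"ay":0,"az":0,"jaw":0},
  {"dx":4.15,"dy":-3.25,"dz":0,"ax":0,"ay":0,"az":0,"jaw":0},
  {"dx":4.15,"dy":-3.25,"dz":0,"ax":0,"ay":0,"az":0,"jaw":0},
  {"dx":4.15,"dy":-3.25,"dz":0,"ax":0,"ay":0,"az":0,"jaw":0},
  {"dx":4.15,"dy":-3.25,"dz":0,"ax":0,"ay":0,"az":0,"jaw":0},
  {"dx":4.15,"dy":-3.25,"dz":0,"ax":0,"ay":0,"az":0,"jaw":0},
  {"dx":0,"dy":0,"dz":0,"ax":0,"ay":0,"az":0,"jaw":0},
], newtons=6)

```text
t: 1.48
ee_pos: [452.0, -249.1, 195.1]
eef_rot: [-0.0, 1.0, 0.002, -0.0]
force: [-0.2, 0.0, 0.5]
width: 0.4
grasp_force: 0.0
```

Call:
apply_moves([
  {"dx":1.85,"dy":-5,"dz":0,"ax":0,"ay":0,"az":0,"jaw":0},
  {"dx":1.85,"dy":-5,"dz":0,"ax":0,"ay":0,"az":0,"jaw":0},
  {"dx":1.85,"dy":-5,"dz":0,"ax":0,"ay":0,"az":0,"jaw":0},
  {"dx":1.85,"dy":-5,"dz":0,"ax":0,"ay":0,"az":0,"jaw":0},
  {"dx":1.85,"dy":-5,"dz":0,"ax":0,"ay":0,"az":0,"jaw":0},
  {"dx":1.85,"dy":-5,"dz":0,"ax":0,"ay":0,"az":0,"jaw":0},
  {"dx":1.85,"dy":-5,"dz":0,"ax":0,"ay":0,"az":0,"jaw":0},
  {"dx":1.85,"dy":-5,"dz":0,"ax":0,"ay":0,"az":0,"jaw":0},
  {"dx":1.85,"dy":-5,"dz":0,"ax":0,"ay":0,"az":0,"jaw":0},
  {"dx":1.85,"dy":-5,"dz":0,"ax":0,"ay":0,"az":0,"jaw":0},
  {"dx":1.85,"dy":-5,"dz":0,"ax":0,"ay":0,"az":0,"jaw":0},
  {"dx":0,"dy":0,"dz":0,"ax":0,"ay":0,"az":0,"jaw":0},
])

```text
t: 2.98
ee_pos: [653.6, 300.7, 193.1]
eef_rot: [0.0, 1.0, 0.002, -0.001]
force: [-1.3, -1.5, 0.1]
width: 0.8
grasp_force: 0.0
```

```bash
python3 - <<'E'
from h import *
import cv2
im=env.snapshot("wrist");cv2.imwrite("pics/w1.png",im[:,:,::-1]);c=env.get_calibration("wrist");print(c)
print(proj([[624,298,87],[538,247,117],[501.6,327,52],[653.6,300.7,193]],c).round(0))
E
```

```text
{'vertical_fov': 69.06211560127052, 'cx': 315.07559246137373, 'cy': 239.5933487143926, 'origin': array([732.97528383, 299.31463031, 382.28663845]), 'attitude': array([ 0.10476912,  0.69987794, -0.69881438, -0.1041766 ])}
[[316. 259.]
 [373. 362.]
 [289. 353.]
 [312. 275.]]
```

View pics/w1.png

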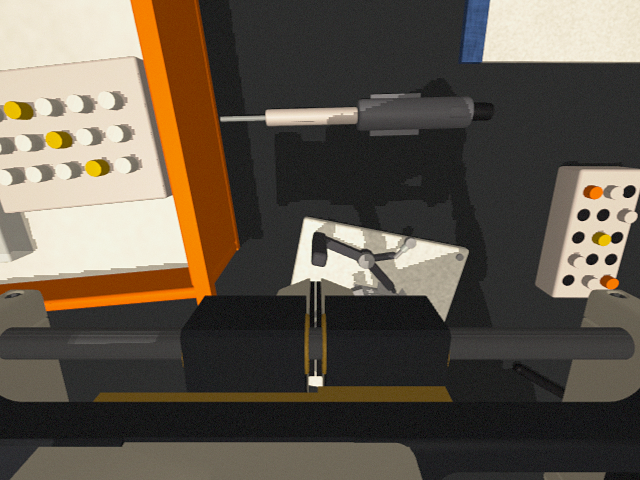

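```bash
python3 - <<'E'
from h import *
c=env.get_calibration("wrist")
print(rays([240,246],c,0))
for z in(60,80,100,120):print(z,rays([211,298],c,z),rays([192,20],c,z))
T=env.get_calibration("top")
for z in(0,60,80,100):print(z,rays([158,218],T,z),rays([143,208],T,z))
E
```

```text
[608.30842188 385.39617334]
60 [572.15877944 404.8176244 ] [820.36559296 398.96755992]
80 [582.13849844 398.27047156] [814.94245103 392.78344195]
100 [592.11821744 391.72331871] [809.5193091  386.59932398]
120 [602.09793643 385.17616587] [804.09616717 380.41520601]
0 [611.18558067 391.36934205] [633.34665327 422.99578095]
60 [599.81796739 375.15414636] [620.89720295 405.23667744]
80 [596.02876296 369.74908113] [616.74738618 399.31697627]
100 [592.23955854 364.34401589] [612.5975694 393.3972751]
```

```bash
python3 -c "
from h import *
print(env.read_state()['q'].round(2))"
```

```text
[ 0.32  0.73  0.87 -0.    1.54  1.89]
```

Call:
apply_moves([
  {"dx":1.3,"dy":0,"dz":0,"ax":0,"ay":0,"az":0,"jaw":0},
  {"dx":0,"dy":0,"dz":0,"ax":0,"ay":0,"az":-10,"jaw":0},
  {"dx":0,"dy":0,"dz":0,"ax":0,"ay":0,"az":-10,"jaw":0},
  {"dx":0,"dy":0,"dz":0,"ax":0,"ay":0,"az":-10,"jaw":0},
  {"dx":0,"dy":0,"dz":0,"ax":0,"ay":0,"az":-10,"jaw":0},
  {"dx":0,"dy":0,"dz":0,"ax":0,"ay":0,"az":-10,"jaw":0},
  {"dx":0,"dy":0,"dz":0,"ax":0,"ay":0,"az":-10,"jaw":0},
  {"dx":0,"dy":0,"dz":0,"ax":0,"ay":0,"az":-10,"jaw":0},
  {"dx":0,"dy":0,"dz":0,"ax":0,"ay":0,"az":-10,"jaw":0},
  {"dx":0,"dy":0,"dz":0,"ax":0,"ay":0,"az":-10,"jaw":0},
  {"dx":0,"dy":0,"dz":3,"ax":0,"ay":0,"az":0,"jaw":0},
  {"dx":0,"dy":0,"dz":3,"ax":0,"ay":0,"az":0,"jaw":0},
  {"dx":0,"dy":0,"dz":0,"ax":0,"ay":0,"az":0,"jaw":0},
])

```text
t: 4.65
ee_pos: [665.3, 295.6, 133.1]
eef_rot: [-0.001, 0.708, 0.706, -0.003]
force: [0.1, 0.6, 0.6]
width: 0.6
grasp_force: 0.0
```

Call:
apply_moves([
  {"dx":0.3,"dy":0,"dz":3,"ax":0,"ay":0,"az":0,"jaw":0},
  {"dx":0,"dy":0,"dz":2.5,"ax":0,"ay":0,"az":0,"jaw":0},
  {"dx":0,"dy":0,"dz":0.6,"ax":0,"ay":0,"az":0,"jaw":0},
  {"dx":0,"dy":0,"dz":0,"ax":0,"ay":0,"az":0,"jaw":0},
])

```text
t: 5.15
ee_pos: [667.4, 300.9, 76.0]
eef_rot: [0.0, 0.707, 0.707, 0.001]
force: [-1.4, 0.2, 0.4]
width: 0.5
grasp_force: 0.0
```

```bash
python3 - <<'E'
from h import *
import cv2
a=env.snapshot("scene");cv2.imwrite("pics/s2.png",cv2.resize(a[180:340,320:520],(800,640),interpolation=2)[:600,:,::-1])
E
```

```text
(no output)
```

View pics/s2.png

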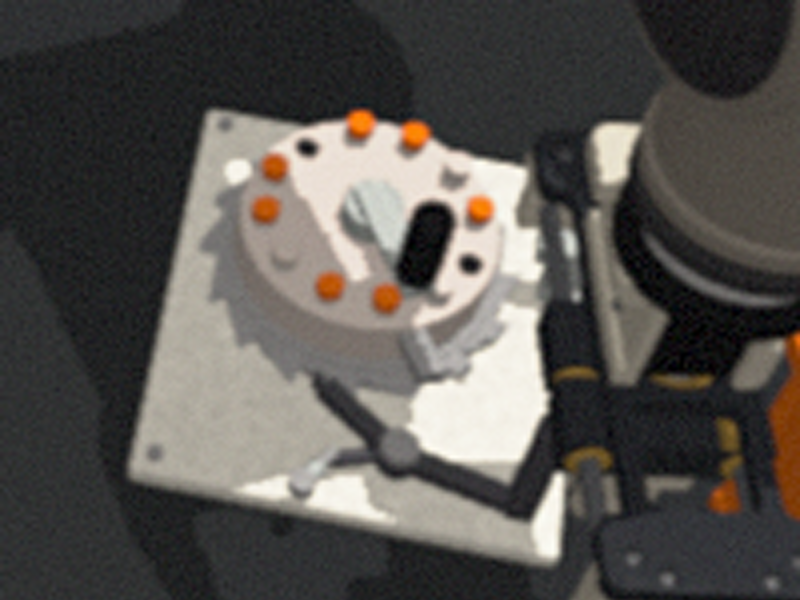

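Call:
apply_moves([
  {"dx":0,"dy":-0.6,"dz":0.2,"ax":0,"ay":0,"az":0,"jaw":0},
  {"dx":0,"dy":-0.6,"dz":0,"ax":0,"ay":0,"az":0,"jaw":0},
  {"dx":0,"dy":-0.6,"dz":0,"ax":0,"ay":0,"az":0,"jaw":0},
  {"dx":0,"dy":-0.6,"dz":0,"ax":0,"ay":0,"az":0,"jaw":0},
  {"dx":0,"dy":0,"dz":0,"ax":0,"ay":0,"az":0,"jaw":0},
])

```text
t: 5.82
ee_pos: [642.2, 301.5, 72.8]
eef_rot: [0.0, 0.707, 0.707, -0.0]
force: [0.0, 0.7, -0.6]
width: 0.3
grasp_force: 0.0
```

Call:
apply_moves([
  {"dx":0,"dy":-0.5,"dz":0,"ax":0,"ay":0,"az":0,"jaw":0},
  {"dx":0,"dy":-0.5,"dz":0,"ax":0,"ay":0,"az":0,"jaw":0},
  {"dx":0,"dy":0,"dz":0,"ax":0,"ay":0,"az":0,"jaw":0},
])

```text
t: 6.2
ee_pos: [632.3, 301.4, 72.6]
eef_rot: [-0.0, 0.707, 0.707, -0.0]
force: [-0.4, 0.1, 0.1]
width: 1.0
grasp_force: 0.0
```

```bash
python3 - <<'E'
from h import *
import cv2
a=env.snapshot("scene");cv2.imwrite("pics/s3.png",cv2.resize(a[220:320,400:500],(600,600),interpolation=2)[:,:,::-1])
print(env.read_state()["force"])
E
```

```text
[-0.75891909 -0.20775957  0.57494857]
```

View pics/s3.png

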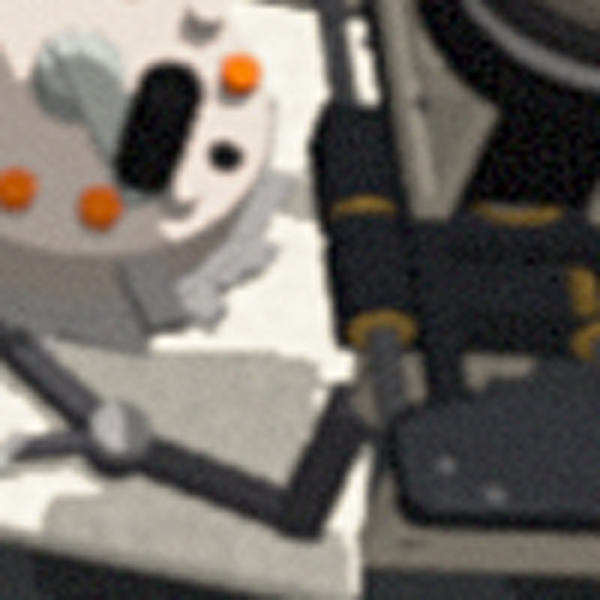

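```bash
python3 - <<'E'
from h import *
S=env.get_calibration("scene")
print((proj([[632,301.4,72.6],[632,301.4,92],[632,301.4,120],[624,298,87],[624,298,72]],S)-[400,220])*6)
E
```

```text
[[359.53472925 450.30177247]
 [377.18085012 414.39179843]
 [403.8812342  360.05633819]
 [356.14478118 397.84602667]
 [342.89006721 425.68063237]]
```

Call:
apply_moves([
  {"dx":-0.2,"dy":-0.5,"dz":0,"ax":0,"ay":0,"az":0,"jaw":0},
  {"dx":0,"dy":-0.5,"dz":0,"ax":0,"ay":0,"az":0,"jaw":0},
])

```text
t: 6.5
ee_pos: [622.4, 299.1, 72.5]
eef_rot: [0.0, 0.707, 0.707, -0.0]
force: [-0.1, 0.4, -0.7]
width: 0.6
grasp_force: 0.0
```

```bash
python3 - <<'E'
from h import *
import cv2
a=env.snapshot("scene")[220:320,400:500];b=env.snapshot("top")[190:290,160:260]
cv2.imwrite("pics/s4.png",cv2.resize(np.hstack([a,b]),(800,400),interpolation=2)[:,:,::-1])
E
```

```text
(no output)
```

View pics/s4.png

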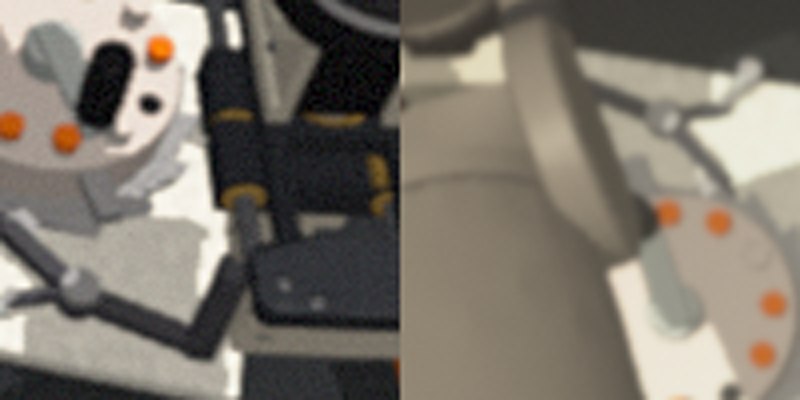

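```bash
python3 - <<'E'
from h import *
import cv2
S=env.get_calibration("scene");T=env.read_state()["ee_pos"];print(T)
a=env.snapshot("scene")
W=env.get_calibration("wrist");w=env.snapshot("wrist")
print(W["origin"])
x0,y0=410,225
A=cv2.resize(a[y0:y0+100,x0:x0+66],(396,600),interpolation=2)
for z in range(0,120,10):
    p=(proj(T+[0,0,z],S)[0]-[x0,y0]+.5)*6
    cv2.circle(A,tuple(int(v) for v in p),2,(255,0,0),-1)
p=proj([[T,[624,298,87]]][0],W);print(p)
u,v=215,195
B=cv2.resize(w[v:v+200,u:u+134],(402,600),interpolation=2)
B=np.clip(B.astype(float)*1.6,0,255).astype(np.uint8)
for q in p: cv2.circle(B,tuple(int(k) for k in (q-[u,v])*3),3,(255,0,0),-1)
cv2.imwrite("pics/m.png",np.hstack([A,B])[:,:,::-1])
E
```

```text
[622.04247175 299.39244465  72.62726815]
[622.76866548 378.43900354 261.46473939]
[[313.67510817 275.44233833]
 [317.1739099  288.03570858]]
```

View pics/m.png

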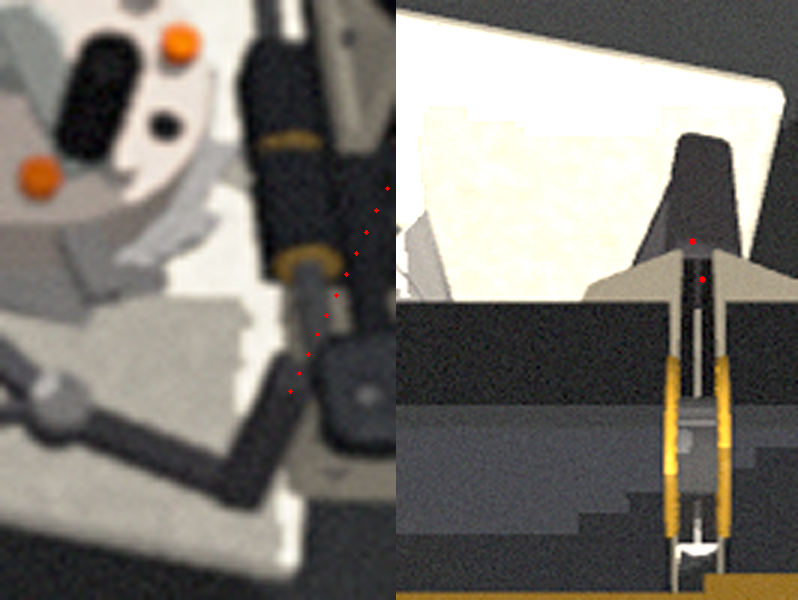

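```bash
python3 - <<'E'
from h import *
S=env.get_calibration("scene");W=env.get_calibration("wrist");T=env.read_state()["ee_pos"]
c=[410,225]
for d in((95,-37,66),(95,37,66),(-95,-37,66),(95,-37,100),(19,-9.5,0),(19,9.5,0),(-19,-9.5,0),(19,-9.5,40)):
    print(d,(proj(T+d,S)[0]-c)*6, (proj(T+d,W)[0]-[215,195])*3+[396,0])
for z in(15,50,87):print(z,(proj([624,298,z],W)[0]-[215,195])*3+[396,0],(proj([624,298,z],S)[0]-c)*6)
E
```

```text
(95, -37, 66) [250.80758396 587.28719441] [1350.54388366  655.98759054]
(95, 37, 66) [559.32325491 599.05560389] [1458.79909957  171.14181746]
(-95, -37, 66) [167.79285548 -32.5086451 ] [ 35.13546381 656.34034554]
(95, -37, 100) [284.86092706 520.64868704] [1530.1593972   886.07092331]
(19, -9.5, 0) [262.01130284 449.24118271] [790.11673943 285.96104168]
(19, 9.5, 0) [331.85968083 451.8668851 ] [792.71281456 195.39228636]
(-19, -9.5, 0) [245.29758361 330.19580193] [597.41413543 285.96968849]
(19, -9.5, 40) [297.87991611 374.31415889] [811.65047816 392.78415565]
15 [699.7974609 156.2458399] [235.84665238 494.47076137]
50 [700.42319781 206.5939716 ] [264.13106945 435.0741121 ]
87 [701.32422612 279.09263794] [296.14478118 367.84602667]
```

Call:
apply_moves([
  {"dx":0,"dy":-0.4,"dz":0,"ax":0,"ay":0,"az":0,"jaw":0},
  {"dx":0,"dy":-0.4,"dz":0,"ax":0,"ay":0,"az":0,"jaw":0},
])

```text
t: 6.95
ee_pos: [614.4, 299.4, 72.5]
eef_rot: [-0.0, 0.707, 0.707, -0.0]
force: [0.6, 0.2, 0.1]
width: 0.5
grasp_force: 0.0
```

```bash
python3 - <<'E'
from h import *
import cv2
np.set_printoptions(linewidth=250)
s0=cv2.imread("pics/scene0.png")
a=env.snapshot("scene")[:,:,::-1]
print(env.read_state()["force"])
cv2.imwrite("pics/s5raw.png",a)
# gray intensities in region around tab
print(cv2.cvtColor(s0,6)[280:314,440:474:2][::2]);print(cv2.cvtColor(np.ascontiguousarray(a),6)[280:314,440:474:2][::2])
E
```

```text
[-0.25576654  0.91266729 -0.14373166]
[[240 242 241 243 241 241 240 240 240 241 246 203  41  51  49  42  46]
 [239 243 242 241 240 242 240 244 243 241 245 178  41  45  49  49  50]
 [240 245 241 237 240 240 241 216  92 104 139 101  44  47  49  45  42]
 [238 241 239 240 240 238 241 135  73  87  79  75  51  47  44  43  48]
 [241 240 239 241 244 242 227  66  73  84  86  78  49  50  44  49  48]
 [244 241 238 241 242 244 178  33  48  56  66  61  51  48  49  51  45]
 [243 241 240 242 241 236  92  34  48  34  38  44  42  48  47  51  50]
 [240 240 243 241 243 176  38  44  43  38  94  64  46  51  45  45  45]
 [245 244 243 244 237  94  33  42  42  59 157  81  45  45  50  49  47]
 [165 232 245 250 183  35  39  42  36 137 216  67  47  45  49  49  51]
 [ 79  89 128 208  99  40  40  35  42 206 215  51  46  51  45  54  48]
 [ 81  86  81  71  38  42  39  36 106 244 206  44  53  44  51  50  47]
 [ 42  52  58  43  40  43  40  47 191 245 200  39  50  50  50  43  49]
 [113  77  43  37  43  41  37 104 240 243 196  41  51  47  44  47  49]
 [183 170 140  76  33  34  39 196 248 244 173  42  46  50  51  51  4
[... 653 characters left out ...]
174 172 173 148  39  41  50  97 107  99  35  21  26  18  25]
 [177 176 173 175 154  64  35  34  71 106 106 115 103  74  56  58  62]
 [105 153 170 175 122  30  47  44  85 104 109 104  96 101 114 120 115]
 [ 56  67  87 133  64  41  41  45  87 114 113 109 103 106 112 118 117]
 [ 51  57  53  48  39  42  44  27  88 158 136 110 111 111 114 111 113]
 [ 36  44  53  50  40  41  39  45 190 248 203  46  52  53  49  59  54]
 [114  80  42  32  37  43  45  73 215 245 196  44  48  45  48  49  46]
 [173 169 142  73  37  35  41 128 226 247 173  42  45  50  51  50  45]
 [179 174 171 169 146 121 116 166 224 245 155  46  45  52  47  48  43]
 [180 174 175 176 173 173 172 171 199 239 130  44  42  47  53  46  49]]
```

```bash
python3 - <<'E'
from h import *
import cv2
np.set_printoptions(linewidth=250)
a=env.snapshot("wrist"); cv2.imwrite("pics/w5.png",a[:,:,::-1])
print(np.arange(286,366,3)); g=cv2.cvtColor(a,7)
for v in range(230,302,3): print(v,g[v,286:366:3])
W=env.get_calibration("wrist");print(proj([[624,297,15],[624,297,87],[617,297,87],[631,297,87],[624,304,87],[624,290,87],[614.4,299.4,72.5]],W).round())
E
```

```text
[286 289 292 295 298 301 304 307 310 313 316 319 322 325 328 331 334 337 340 343 346 349 352 355 358 361 364]
230 [240 239 238 239 237 239 177 172 176 182 176 178 174 184 189 190 180 181 220 243 230 185 181 125  29  28  33]
233 [238 241 241 242 240 242 170 175 172 174 175 171 176 178 179 182 178 175 173 214 227 178 169  39  30  34  26]
236 [238 241 243 242 240 229 178 171 171 170 177 176 172 178 171 168 178 177 177 218 225 179 164  28  34  30  27]
239 [244 244 247 247 246 231 170 169 176 176 177 178 107  84 145 189 181 183 174 215 224 184 151  29  31  31  36]
242 [166 166 171 173 172 178 171 171 171 171 174 158  36  36  37  32  30 103 174 170 176 176 126  34  27  32  29]
245 [174 171 171 166 166 169 175 173 168 169 175 120  40  37  34  35  32  31 174 172 179 168  37  31  28  32  35]
248 [177 170 173 173 179 168 181 178 169 168 170  54  34  37  35  40  38  37 176 175 182 156  26  34  27  32  23]
251 [164 170 172 172 178 175 179 173 173 171 173  24  43  37  36  38  42  33 141 174 184 155  28  31  25  33  24]
254 [173 177 168 173 178 176 170 173 176 171 180  33  43  42  32  31  40  38 1
[... 1137 characters left out ...]
3  56  50  29  32  31  33  29  35  33]
287 [ 99 103 102 101 104 102 100 100  45  17  31  19 103 104 105  99 103  99 102 101  65  32  35  29  37  26  32]
290 [ 99 104  98 101 100  98  99 101  46  21  26   9 104 100 100  97 100 103 102  99 100 102  80  24  25  34  36]
293 [104 100 103  99 105 105 102 102  28  27  30  18 106 100 102 100 101  98 105 101 102  99 102  37  31  28  29]
296 [ 26  26  29  28  25  32  23 102  31  15  77  20 102  34  25  27  31  23  24  31  26  30  24  11  23  24  25]
299 [ 25  20  22  24  19  26  18 107  28  12  76  10 106  32  32  24  24  27  19  27  26  20  22  23  28  26  20]
[[328. 248.]
 [332. 290.]
 [319. 290.]
 [345. 290.]
 [332. 278.]
 [332. 301.]
 [315. 275.]]
```

Call:
apply_moves([
  {"dx":0,"dy":0,"dz":-2.5,"ax":0,"ay":0,"az":0,"jaw":0},
  {"dx":0,"dy":1.5,"dz":0,"ax":0,"ay":0,"az":0,"jaw":0},
  {"dx":0,"dy":1.5,"dz":0,"ax":0,"ay":0,"az":0,"jaw":0},
  {"dx":0,"dy":1,"dz":0,"ax":0,"ay":0,"az":0,"jaw":0},
  {"dx":0,"dy":0,"dz":1.5,"ax":0,"ay":0,"az":0,"jaw":0},
  {"dx":0,"dy":0,"dz":1.5,"ax":0,"ay":0,"az":0,"jaw":0},
  {"dx":0,"dy":0,"dz":1.5,"ax":0,"ay":0,"az":0,"jaw":0},
  {"dx":0,"dy":0,"dz":0,"ax":0,"ay":0,"az":0,"jaw":0},
])

```text
t: 8.05
ee_pos: [653.2, 299.0, 50.2]
eef_rot: [-0.001, 0.707, 0.707, -0.002]
force: [-0.3, -0.3, -0.7]
width: 1.0
grasp_force: 0.0
```

Call:
apply_moves([
  {"dx":0,"dy":-0.5,"dz":0,"ax":0,"ay":0,"az":0,"jaw":0},
  {"dx":0,"dy":-0.5,"dz":0,"ax":0,"ay":0,"az":0,"jaw":0},
  {"dx":0,"dy":-0.5,"dz":0,"ax":0,"ay":0,"az":0,"jaw":0},
  {"dx":0,"dy":-0.5,"dz":0,"ax":0,"ay":0,"az":0,"jaw":0},
])

```text
t: 8.55
ee_pos: [635.2, 299.7, 53.3]
eef_rot: [0.001, 0.707, 0.707, 0.001]
force: [4.4, 2.2, 1.0]
width: 0.3
grasp_force: 1.8
```

Call:
apply_moves([
  {"dx":0,"dy":-0.4,"dz":0,"ax":0,"ay":0,"az":0,"jaw":0},
])

```text
t: 8.68
ee_pos: [631.8, 300.1, 53.8]
eef_rot: [0.001, 0.707, 0.707, 0.002]
force: [3.6, 2.8, 2.7]
width: 0.6
grasp_force: 2.3
```

Call:
apply_moves([
  {"dx":0,"dy":-0.4,"dz":0,"ax":0,"ay":0,"az":0,"jaw":0},
])

```text
t: 8.8
ee_pos: [627.7, 300.4, 53.9]
eef_rot: [0.001, 0.707, 0.707, 0.002]
force: [3.9, 3.0, 3.5]
width: 0.3
grasp_force: 2.3
```

Call:
apply_moves([
  {"dx":0,"dy":-0.4,"dz":0,"ax":0,"ay":0,"az":0,"jaw":0},
  {"dx":0,"dy":-0.4,"dz":0,"ax":0,"ay":0,"az":0,"jaw":0},
  {"dx":0,"dy":-0.3,"dz":0,"ax":0,"ay":0,"az":0,"jaw":0},
])

```text
t: 9.18
ee_pos: [614.2, 298.7, 51.6]
eef_rot: [-0.0, 0.707, 0.707, -0.002]
force: [-0.2, 0.2, 0.5]
width: 0.1
grasp_force: 0.0
```

Call:
apply_moves([
  {"dx":0,"dy":-0.3,"dz":0,"ax":0,"ay":0,"az":0,"jaw":0},
  {"dx":0,"dy":-0.3,"dz":0,"ax":0,"ay":0,"az":0,"jaw":0},
])

```text
t: 9.43
ee_pos: [609.1, 299.1, 52.1]
eef_rot: [-0.0, 0.707, 0.707, -0.001]
force: [0.1, 0.2, 0.6]
width: 0.3
grasp_force: 0.0
```

Call:
apply_moves([
  {"dx":0,"dy":0,"dz":0,"ax":0,"ay":0,"az":0,"jaw":0},
])

```text
t: 9.55
ee_pos: [609.3, 299.3, 52.5]
eef_rot: [-0.0, 0.707, 0.707, -0.0]
force: [-0.0, -0.7, 0.5]
width: 0.5
grasp_force: 0.0
```

```bash
python3 - <<'E'
from h import *
import cv2
a=env.snapshot("scene")
w=env.snapshot("wrist"); cv2.imwrite("pics/w6.png",w[:,:,::-1]);np.set_printoptions(linewidth=250)
g=cv2.cvtColor(w,7)
print(np.arange(280,362,3))
for v in range(215,290,5): print(v,g[v,280:362:3])
W=env.get_calibration("wrist")
for n,p in(("on",(624,297)),("off",(589.5,301))):print(n,proj([[*p,15],[*p,87]],W).round())
E
```

```text
[280 283 286 289 292 295 298 301 304 307 310 313 316 319 322 325 328 331 334 337 340 343 346 349 352 355 358 361]
215 [152 134 126 114  85  43  42  45  43  46  44  47  46  44  45  45  44  49  46  47  48  43  49  47  50  50  46  49]
220 [240 238 231 224 219 212 206 188 165 147 140 129 112  71  41  45  43  44  48  49  47  47  47  46  47  46  52  46]
225 [241 240 236 237 236 235 233 237 241 241 238 229 228 233 228 208 182 160 145 130 127  95  48  43  45  47  44  43]
230 [241 242 242 239 240 243 243 242 243 243 243 240 241 242 236 238 240 240 240 234 229 222 218 216 194 183 160 147]
235 [244 242 240 237 240 241 171 171 176 177 172 164 165 169 169 169 167 168 176 179 215 238 223 175 182 182 178 175]
240 [241 235 243 245 242 241 166 173 170 174 177 175 173 179 174 171 171 179 180 184 181 222 227 177 173 181 181 174]
245 [ 53  31  34  42  35 187 183 177 172 179 174 168 172 171 176 177 176 174 169 169 174 179 180 178 177 177 184 171]
250 [ 39  34  36  38  33  36 175 174 176 183 173 174 174 176 174 175 173 173 175 180 179 175 173 169 172 175 178 131]
255 [ 37  37  35  40  27  38 122 170 168 170 179 176 173 170 174 181 179 175 177 181 175 171 173 173 177 179 157  24]
260 [ 31  42  35  37  36  34 128 177 178 177 181 176 175 168 171 176 174 168 168 174 184 179 176 174 176 181 141  29]
265 [ 41  37  43  37  41  39 180 173 173 171 169 173 180 172 172 181 177 169 171 174 178 176 177 177 179 171  48  30]
270 [ 31  36  44  38  38  33 102 173 171 173 165 172 174 172 175 177 174 175 176 172 179 178 173 177 175 162  27  19]
275 [ 38  36  37  41  39  38  36 180 171 171 174 170 174 172 177 175 171 172 171 171 184 181 186 189 175 121  34  35]
280 [ 41  42  37  38  34  44  55 124 109 100 154 187 192 181 103 106 139 174 178 169 172 172 178 173 163  20  31  32]
285 [ 51  44  31  68 106 104 103 101  97 101  62  14  79  24 103 102 102 102 102 102 112 180 171 163 128  34  27  32]
on [[335. 257.]
 [343. 307.]]
off [[285. 252.]
 [273. 300.]]
```

Call:
apply_moves([
  {"dx":0,"dy":0.3,"dz":-5,"ax":0,"ay":0,"az":0,"jaw":0},
  {"dx":0,"dy":0,"dz":-5,"ax":0,"ay":0,"az":0,"jaw":3},
  {"dx":-2.6,"dy":-3.6,"dz":0,"ax":0,"ay":0,"az":0,"jaw":6},
  {"dx":-2.5,"dy":-3.6,"dz":0,"ax":0,"ay":0,"az":0,"jaw":6},
  {"dx":0,"dy":0,"dz":0,"ax":0,"ay":0,"az":0,"jaw":6},
  {"dx":0,"dy":0,"dz":0,"ax":0,"ay":0,"az":0,"jaw":6},
])

```text
t: 10.4
ee_pos: [541.6, 248.6, 153.2]
eef_rot: [0.0, 0.707, 0.707, 0.001]
force: [0.6, 0.0, 0.4]
width: 46.0
grasp_force: 0.0
```

```bash
python3 - <<'E'
from h import *
import cv2
w=env.snapshot("wrist");W=env.get_calibration("wrist");T=env.read_state()["ee_pos"];print(T)
p=proj([[538,247.5,117],[538,247.5,73],T,[495.8,233.4,72],[504,278,117],[589.5,301,87]],W);print(p.round())
w=np.ascontiguousarray(w[:,:,::-1])
for q in p: cv2.circle(w,tuple(int(k) for k in q),2,(0,0,255),-1)
s=cv2.resize(env.snapshot("scene")[200:320,360:480,::-1],(360,360))
B=np.vstack([cv2.resize(w[170:400,190:450],(520,460)),np.zeros((20,520,3),np.uint8)])
o=np.zeros((480,800,3),np.uint8);o[:,:520]=B;o[:280,520:]=cv2.resize(s,(280,280))
cv2.imwrite("pics/k.png",o)
E
```

```text
[541.82930088 248.87819754 152.9733631 ]
[[309. 257.]
 [310. 238.]
 [314. 275.]
 [258. 255.]
 [257. 213.]
 [380. 173.]]
```

View pics/k.png

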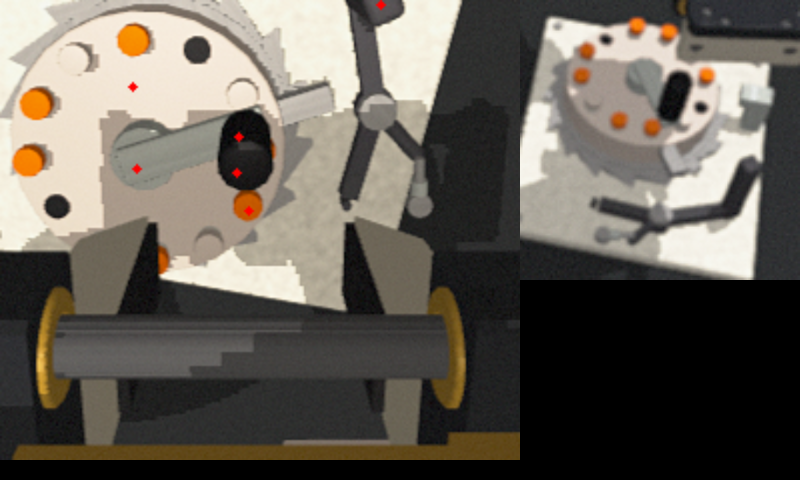

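Call:
apply_moves([
  {"dx":0,"dy":0,"dz":2.5,"ax":0,"ay":0,"az":0,"jaw":6},
  {"dx":0,"dy":0,"dz":2.5,"ax":0,"ay":0,"az":0,"jaw":6},
  {"dx":0,"dy":0,"dz":1.5,"ax":0,"ay":0,"az":0,"jaw":6},
  {"dx":0,"dy":0,"dz":0.8,"ax":0,"ay":0,"az":0,"jaw":6},
  {"dx":0,"dy":0,"dz":0,"ax":0,"ay":0,"az":0,"jaw":6},
])

```text
t: 11.12
ee_pos: [540.8, 248.5, 79.4]
eef_rot: [-0.0, 0.707, 0.707, -0.0]
force: [-0.4, -0.3, 0.8]
width: 59.9
grasp_force: 0.0
```

```bash
python3 - <<'E'
from h import *
import cv2
s=env.read_state();w=env.snapshot("wrist");W=env.get_calibration("wrist");T=s["ee_pos"];print(T,s["width"],s["force"])
g=cv2.cvtColor(w,7);cv2.imwrite("pics/w7.png",w[:,:,::-1]);np.set_printoptions(linewidth=250)
print(np.arange(256,376,4))
for v in range(225,325,5): print(v,g[v,256:376:4])
for z in(0,20):
  print(proj([T+[-s["width"]/2,d,z] for d in(-9,0,9)]+[T+[s["width"]/2,d,z] for d in(-9,0,9)],W).round())
E
```

```text
[540.81652323 248.50622389  79.37262741] 59.8827136255756 [-0.40943146 -0.32524031  0.81970971]
[256 260 264 268 272 276 280 284 288 292 296 300 304 308 312 316 320 324 328 332 336 340 344 348 352 356 360 364 368 372]
225 [230 231 233 230 230 232 231 232 228 231 230 230 228 228 229 228 155 103 129 183 180 171 234 238 240 242 239 232 236 243]
230 [231 230 231 230 229 230 229 230 232 231 229 227 228 231 231 230 229 151 107 155 168 171 224 174 213 172 179 171 241 240]
235 [166 165 166 165 165 164 164 160 164 230 228 227 158 114 111 106 230 229 106 125 186 178 113 125 142 155  86  90 179 169]
240 [155 159 159 159 160 158 159 158 160 200 229 223 232 228 230 228 111 228 227 101 128 105  87  86  84 161 188 184 118 173]
245 [155 158 155 155 159 159 157 157 156 160 231 219 230 226 228 226 212 231 228 147  86 171 193 190 190 121 120 119 124 174]
250 [158 158 158 154 157 159 159 158 157 156 157 157 158 160 162 160 151 160 157 158 124 122 123 120 122 120 116 117 121 149]
255 [158 157 156 158 160 158 156 159 156 157 158 158 163  98  97 103 141 142 157 158 121 123 118 115 118 119 115 160 172 173]

[... 1095 characters left out ...]
4 118 157 171 155 170 172 163 167  76]
305 [136 156 152 152 154 152 154 152 156 153  21  23  20  18  26  14  23  20  21  53 117 119 170 166 166 166 167 171 169 136]
310 [124 155 151 151 151 153 149 154 149 151 130  18  24  24  21  19  20  23  14 114 169 174 171 165 160 167 165 172 168 172]
315 [110 153 154 152 154 152 152 155 152 151 151 139  15  22  16  23  21  51 169 171 167 163 169 177 157 162 170 167 161 164]
320 [154 154 150 151 153 155 153 152 154 151 149 151 153 108 110 109 108 162 168 168 171 168 165 167 158 168 171 166 166 172]
[[263. 289.]
 [263. 275.]
 [262. 261.]
 [364. 289.]
 [365. 275.]
 [366. 261.]]
[[258. 305.]
 [257. 290.]
 [256. 274.]
 [369. 305.]
 [370. 290.]
 [371. 274.]]
```

Call:
apply_moves([
  {"dx":0,"dy":0,"dz":0.2,"ax":0,"ay":0,"az":0,"jaw":3},
  {"dx":0,"dy":0,"dz":0.2,"ax":0,"ay":0,"az":0,"jaw":2.5},
  {"dx":0,"dy":0,"dz":0,"ax":0,"ay":0,"az":0,"jaw":1.5},
  {"dx":0,"dy":0,"dz":0,"ax":0,"ay":0,"az":0,"jaw":1.5},
  {"dx":0,"dy":0,"dz":0,"ax":0,"ay":0,"az":0,"jaw":1.5},
  {"dx":0,"dy":0,"dz":0,"ax":0,"ay":0,"az":0,"jaw":1.5},
], newtons=8)

```text
t: 11.92
ee_pos: [540.0, 248.2, 75.6]
eef_rot: [-0.0, 0.707, 0.707, -0.001]
force: [-4.2, -1.2, 3.1]
width: 19.4
grasp_force: 8.0
```

Call:
apply_moves([
  {"dx":0.36,"dy":-0.16,"dz":0,"ax":0,"ay":0,"az":0,"jaw":1.5},
  {"dx":0.36,"dy":-0.16,"dz":0,"ax":0,"ay":0,"az":0,"jaw":1.5},
  {"dx":0.32,"dy":-0.22,"dz":0,"ax":0,"ay":0,"az":0,"jaw":1.5},
  {"dx":0.32,"dy":-0.22,"dz":0,"ax":0,"ay":0,"az":0,"jaw":1.5},
  {"dx":0.28,"dy":-0.28,"dz":0,"ax":0,"ay":0,"az":0,"jaw":1.5},
  {"dx":0.28,"dy":-0.28,"dz":0,"ax":0,"ay":0,"az":0,"jaw":1.5},
])

```text
t: 12.68
ee_pos: [527.8, 267.9, 75.7]
eef_rot: [0.0, 0.707, 0.707, 0.0]
force: [-1.4, -3.2, 2.5]
width: 19.8
grasp_force: 8.0
```

Call:
apply_moves([
  {"dx":0.22,"dy":-0.32,"dz":0,"ax":0,"ay":0,"az":0,"jaw":1.5},
  {"dx":0.22,"dy":-0.32,"dz":0,"ax":0,"ay":0,"az":0,"jaw":1.5},
  {"dx":0.16,"dy":-0.35,"dz":0,"ax":0,"ay":0,"az":0,"jaw":1.5},
  {"dx":0.16,"dy":-0.35,"dz":0,"ax":0,"ay":0,"az":0,"jaw":1.5},
  {"dx":0.1,"dy":-0.38,"dz":0,"ax":0,"ay":0,"az":0,"jaw":1.5},
  {"dx":0,"dy":0,"dz":0,"ax":0,"ay":0,"az":0,"jaw":1.5},
])

```text
t: 13.42
ee_pos: [510.0, 277.6, 75.7]
eef_rot: [-0.0, 0.707, 0.707, 0.001]
force: [2.3, 5.6, 0.2]
width: 19.6
grasp_force: 8.0
```

Call:
apply_moves([
  {"dx":0,"dy":-0.3,"dz":0,"ax":0,"ay":0,"az":0,"jaw":1.5},
  {"dx":0,"dy":0,"dz":0,"ax":0,"ay":0,"az":0,"jaw":1.5},
])

```text
t: 13.68
ee_pos: [507.3, 278.2, 75.8]
eef_rot: [-0.001, 0.707, 0.707, 0.002]
force: [2.4, 7.4, -2.0]
width: 19.5
grasp_force: 8.0
```

Call:
apply_moves([
  {"dx":0,"dy":-0.2,"dz":0,"ax":0,"ay":0,"az":0,"jaw":1.5},
  {"dx":0,"dy":0,"dz":0,"ax":0,"ay":0,"az":0,"jaw":1.5},
])

```text
t: 13.92
ee_pos: [505.5, 278.4, 75.8]
eef_rot: [-0.001, 0.707, 0.707, 0.002]
force: [3.5, 9.0, -1.1]
width: 19.2
grasp_force: 8.0
```

Call:
apply_moves([
  {"dx":0,"dy":-0.2,"dz":0,"ax":0,"ay":0,"az":0,"jaw":1.5},
  {"dx":0,"dy":0,"dz":0,"ax":0,"ay":0,"az":0,"jaw":1.5},
])

```text
t: 14.18
ee_pos: [505.2, 277.7, 76.0]
eef_rot: [0.001, 0.707, 0.707, 0.003]
force: [7.4, 6.7, -3.0]
width: 19.5
grasp_force: 8.0
```

Call:
apply_moves([
  {"dx":0,"dy":-0.2,"dz":0,"ax":0,"ay":0,"az":0,"jaw":1.5},
  {"dx":0,"dy":0,"dz":0,"ax":0,"ay":0,"az":0,"jaw":1.5},
  {"dx":0,"dy":0,"dz":0,"ax":0,"ay":0,"az":0,"jaw":1.5},
])

```text
t: 14.55
ee_pos: [504.9, 276.6, 76.0]
eef_rot: [0.002, 0.707, 0.707, 0.003]
force: [13.6, 0.9, -6.0]
width: 19.6
grasp_force: 8.0
```

Call:
apply_moves([
  {"dx":0,"dy":0.3,"dz":0,"ax":0,"ay":0,"az":0,"jaw":1.5},
  {"dx":0,"dy":0,"dz":0,"ax":0,"ay":0,"az":0,"jaw":2.5},
  {"dx":0,"dy":0,"dz":0,"ax":0,"ay":0,"az":0,"jaw":4.5},
  {"dx":0,"dy":0,"dz":0,"ax":0,"ay":0,"az":0,"jaw":5},
  {"dx":0,"dy":0,"dz":0,"ax":0,"ay":0,"az":0,"jaw":5},
  {"dx":0,"dy":0,"dz":-2,"ax":0,"ay":0,"az":0,"jaw":5},
  {"dx":0,"dy":0,"dz":-4,"ax":0,"ay":0,"az":0,"jaw":5},
  {"dx":0,"dy":0,"dz":-4,"ax":0,"ay":0,"az":0,"jaw":5},
  {"dx":0,"dy":0,"dz":-2,"ax":0,"ay":0,"az":0,"jaw":5},
  {"dx":0,"dy":0,"dz":0,"ax":0,"ay":0,"az":0,"jaw":5},
])

```text
t: 15.8
ee_pos: [504.9, 276.5, 197.1]
eef_rot: [0.001, 0.707, 0.707, 0.002]
force: [1.3, 0.1, -0.6]
width: 50.3
grasp_force: 0.0
```

```bash
python3 - <<'E'
from h import *
import cv2
W=env.get_calibration("wrist");w=env.snapshot("wrist");print(env.read_state()["ee_pos"],env.read_state()["force"])
g=cv2.cvtColor(w,7)
np.set_printoptions(linewidth=250)
print(proj([[505,277.5,117],[589.5,301,87],[589.5,301,15],[624,297,87]],W).round())
m=(g[150:290,230:440]<30).astype(np.uint8)
n,l,st,c=cv2.connectedComponentsWithStats(m)
for i in range(1,n):
    if st[i,4]>80: print(st[i]+[230,150,0,0,0],c[i]+[230,150])
E
```

```text
[504.16193267 276.17283118 195.51607248] [ 0.0035185   0.85189055 -0.28239942]
[[314. 236.]
 [412. 200.]
 [394. 188.]
 [451. 204.]]
[304 211  23  32 346] [314.7716763  224.99710983]
```

```bash
python3 - <<'E'
from h import *
import cv2
g=cv2.cvtColor(env.snapshot("wrist"),7)
print(g[196:205:4,390:470:5])
print(env.sign_off())
E
```

```text
[[243  43  36  52  89  89  69 239 245 244 201  41  52  49  50  46]
 [245  72  41  40  94  86  85 242 244 242  30  43  46  46  46  46]
 [246  47  85  37  79  81  98 240 245 245  41  44  47  47  52  45]]
the job is handed in; nothing more can be done
None
```

I flicked the larger carousel's pawl off, and it stayed off. I then turned the drum back slowly until its lug pressed on the start stop, let go of the knob, lifted clear and handed the job in at about 16 s; the hand-in call returned no verdict.

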